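# Free the flush bolt and open the double-doored bit cabinet

## Robot

A 6-joint arm with a two-finger parallel gripper is mounted at the origin on the work surface; the furniture and walls round the work are solid. World frame = base frame: x ahead of the robot, y to its left, z up, the work surface at z = 0. Lengths are in m, angles in rad, forces in N, time in s.
With the tool pointing down it reaches from about 0.35 to 0.775 m from the base axis. Payload 7.3 kg.
Tool frame: the origin (TCP) lies on the centre line of the jaws, within the pads' length; the fingertips stand 17 mm ahead of it and the grasp point (between the pads) lies 2 mm behind it (robot.tcp_to_tips is the distance from the TCP to the fingertips, in m); z points along the fingers, y is the line along which they close (so a half turn about z gives the same grasp; the last joint's range is limited). The gripper opens to 92 mm and grips with 3 to 60 N. Pads are 19 mm wide; open, the fingers measure 130 mm over their backs; the gripper's body (75 mm by 190 mm) begins 47 mm behind the grasp point.
Start: joints at [-0.146, 0.342, 1.524, -0, 1.275, -0.146], TCP at [0.525, 0, 0.208] pointing down, gripper open.
Joint ranges: [-2.53, 2.53], [-0.77, 2.02], [0.04, 2.7], [-1, 4.14], [0.28, 2.66], [-3.11, 3.11]. Speed limits (rad/s): [2.57, 2.57, 3.14, 3.14, 3.14, 3.14].

## Interface

Orientations are given as [roll, pitch, yaw] about the fixed x, y, z axes, in that order (R = Rz(yaw) Ry(pitch) Rx(roll)).
In Python, from cell import robot gives the robot as it stands. The module is installed in compiled form; this text tells all that it offers.
- The arm moves only by the tool carry_out, never from a script. Its argument "commands" is a list of rows, each a list of 3 entries, a list of its own where there are three numbers: the shift along the tool's x, y, z in m, then the turn about the tool's z in rad, then the opening, from 0 (shut) to 1 (fully open). In form: [[[dx, dy, dz], yaw, claw], ...]. A call has 1 to 20 rows; each row shifts and turns the commanded pose from where the row before left it, along the tool's axes as they then stand; what a row does not reach is not made up. A row lasts 1/8 s, in which the tool goes at most 62.5 mm and 10.7 degrees, less where a joint would pass 70% of its speed; a pose out of reach is approached as far as the arm can. A call is refused whole if a number of a shift passes 0.0625 or a number of a turn 0.188, either way. A call with a gripper value outside its range is refused whole. The fingers move at their own pace and stop on an object; "newtons" is the grip in N (left out, the last holds). Time passes only in rows, so rows that do not move let the fingers close. It gives the time, the measured TCP pose, the force, the opening and the grip force at its end, in the units of the state.
- robot.observe(): the state, without advancing time (a new reading comes with each control period).
- robot.read_camera(name): name is "scene" or "side" or "wrist"; returns a dict with "pixels" (420x560x3 uint8, red, green, blue), "fx", "fy", "cx", "cy" (pixels), "view" (4x4, takes a point from world to camera coordinates); the wrist camera has in their place "T_tool_cam" (4x4, takes a point from camera to tool coordinates, whose origin is the TCP and whose axes are the flange's). Camera axes: x right, y up, looking along -z (the intrinsics and any distortion apply to the point x, -y, -z); pixel columns grow to the right and rows downward; lengths in m; the calibration is good to about 2 mm. A picture is of the moment at which its call begins: read the wrist's pose just before it. There is no depth.
- robot.hand_in(): hands the job in; it is judged then, once.
Trained networks look in a picture, given as the dict that the camera call returned (one of the last four; its "shot" number tells which), for a name from the list of things; names that differ only in an ending like _2 or _b are one class to them, and where a whole thing is asked for, a point or a joint stands for the part that bears it (a point fixed in the world has none). Each returns a list of dicts, best first, with "p" (0 to 1); they miss things now and then, are a little off and sometimes report something else, mostly with a low value. They report only what shows in the picture. A call takes as long as a camera call.
- robot.find_in(picture, name): "at" ([column, row] in pixels, amid what is visible of it).
- robot.tip_of(picture, name): "at" ([column, row] in pixels: a listed point, or the origin of a listed thing).
The state is a dict: "time": time; "qpos": joint angles; "qvel": joint speeds; "joint_efforts": joint torques, N m; "tool_pos": TCP position; "tool_rot": TCP orientation; "contact_force": force on the tool from outside, world axes, zero at the start; "torque": the same for the moment, N m; "opening": finger opening in m; "grip_force": force on a finger pad.
Only numpy, scipy, OpenCV 4.12 (cv2) and the standard library are available. Lean on these libraries where they do the work, as an engineer would, in place of code of your own. Each camera call takes 0.05 s, during which the arm holds its last target. There are 200 camera calls.

## Task

Open both doors of the small cabinet so that the wide bit case inside can be taken out: swing open the right-hand leaf with the overlapping metal strip, slide the flush bolt behind it on the left-hand leaf all the way down, then swing that leaf open as well. Leave both leaves standing about square to the cabinet or wider and the bolt fully withdrawn, and do not knock over or shove the things in the cabinet and round it.

Things in the scene. Friction and masses are not known exactly. Their poses are not given: they have to be found in the camera images.
- cabinet: Fixed low wooden two-door cabinet, 300 wide (y), 140 deep (x), 200 high. Origin on the slab under the middle of the carcass's front edge; x into the cabinet, y to the left as the robot sees it, z up. Carcass: x 0 to 140, y -150 to 150, flat clear top at z 200. Shut leaves hang before it at x -24 to -1, z 40 to 200, and open towards -x.
- active_leaf (a joint): Angle of the right-hand (active) leaf, rad: 0 shut, grows as it opens, stop at 1.85. May start up to 0.12 ajar. Light friction hinge (about 0.1 N m) that stays where left. The leaf is 148 wide; the aluminium strip on its front reaches 193 from the hinge and covers the bolt while shut.
- active_leaf_hinge (a point): On the active leaf's vertical hinge axis, at leaf-top height: at x -26, y -150, z 200 in the cabinet's frame.
- active_pull (a point): Middle of the top of the active leaf's upright wooden pull: a block 40 wide along the leaf, 18 thick, standing 28 above the leaf's top edge (z 200 to 228), centred 100 along the leaf from the hinge axis. Free space all round it: hook it from behind or pinch it. Turns with the leaf; axes equal the cabinet's when shut. Its middle is 14, its back face 23 further back (+x) than the hinge axis.
- flush_bolt (a joint): Travel of the flush bolt on the passive leaf, m: 0 fully up (in the keeper), 0.020 fully down (withdrawn, end stop). May start up to 3 mm down. Friction about 4 N, no spring, stays where left. Slides up and down only and rides with the leaf. Until about 0.010 it holds the passive leaf shut.
- bolt_thumb (a point): Middle of the top face of the bolt's dark steel thumb block, 22 wide, 12 out, 10 high; press down on it. With bolt up and leaf shut: x -18, y 22, z 197 in the cabinet's frame. It stands in a recess of the passive leaf, open upwards and to the front (y 2 to 48, leaf face there at x -12 instead of -24).
- keeper (a point): Top of the steel keeper eye on the carcass's front top edge over the bolt: x -3.5, y 22, z 210 in the cabinet's frame; 26 wide, standing forward to x -10 only. In front of that the way straight down to the thumb block is clear once the active leaf is open.
- passive_leaf (a joint): Angle of the left-hand (passive) leaf, rad: 0 shut, grows as it opens, stop at 1.85. Held shut by the bolt until that is withdrawn. Light friction hinge as on the active leaf; 148 wide.
- passive_leaf_hinge (a point): On the passive leaf's vertical hinge axis, at leaf-top height: at x -26, y 150, z 200 in the cabinet's frame.
- passive_pull (a point): Middle of the top of the passive leaf's pull, the same block as on the active leaf, centred 50 along the leaf from its hinge axis; its back face likewise 23 further back than the axis.
- bit_case: Flat bit case, 94 x 150 x 42, lying on the cabinet floor (52 above the slab), long side across the cabinet. Stays there. Origin: middle of its underside.
- mix_cup: White mixing cup, 72 across, 75 high, standing in the left of the cabinet. Stays there. Origin: middle of its underside.
- glue_bottle: Glue bottle, 65 across, 212 high, standing left of the cabinet. Bystander. Origin: middle of its underside.
- sanding_block: Sanding block, 60 x 103 x 34, left. Bystander.
- tape_measure: Tape measure, 37 x 77 x 62, right. Bystander.
- epoxy_bottle: White bottle with dark cap, 58 across, 160 high, right. Bystander.
- offcut_long: Hardwood strip, 38 x 160 x 19, lying in front of the cabinet under the swing of the leaves, which pass over it. Bystander.

How it is judged:
By the outcome, as a careful person would: the job done as asked, in the order asked, and still so for the second after the job is handed in, with the robot touching nothing.
It also fails if it takes over 51 s, if anything falls off the work surface, if the arm or the gripper's body presses on something with over 40 N, if the wrist force passes 120 N, or if a joint passes its speed limit or range.

## Working session

There is one attempt and no reset: what is moved stays moved. The work goes in short steps, Python scripts to look and compute and a tool call to move; the robot and the scene stay as the last step left them, time stands still between calls to the robot, and variables do not carry over. Pictures are saved under pics/ and viewed, at most 10 in all, crops included, and the job is handed in when it is done.

Besides the shell and the picture viewer there is one more tool, called after "Emit:" as name(argument=value, ...), one argument or row to a line, values as JSON. carry_out: Moves the arm, as the interface text tells. Its arguments: {"type":"object","properties":{"commands":{"type":"array"},"newtons":{"type":"number"}},"required":["commands"]}

```bash
mkdir -p pics
cat > h.py <<'E'
import numpy as np,cv2
from cell import robot
from scipy.spatial.transform import Rotation as R
def view(p,s=None):
    if 'view' in p: return np.array(p['view'])
    T=np.eye(4);T[:3,:3]=R.from_euler('xyz',s['tool_rot']).as_matrix();T[:3,3]=s['tool_pos']
    return np.linalg.inv(T@np.array(p['T_tool_cam']))
def proj(p,X,V):
    c=(V@np.r_[X,1])[:3]; return np.array([p['cx']+p['fx']*c[0]/-c[2],p['cy']-p['fy']*c[1]/-c[2]])
def ray(p,uv,V):
    d=np.array([(uv[0]-p['cx'])/p['fx'],-(uv[1]-p['cy'])/p['fy'],-1]);C=np.linalg.inv(V)
    return C[:3,3],C[:3,:3]@d
def onz(p,uv,V,z):
    o,d=ray(p,uv,V);return o+d*(z-o[2])/d[2]
def save(p,n): cv2.imwrite('pics/'+n+'.png',cv2.cvtColor(p['pixels'],cv2.COLOR_RGB2BGR))
E
python3 - <<'E'
from h import *
s=robot.observe();print({k:np.round(v,3).tolist() for k,v in s.items()})
Z=dict(active_leaf_hinge=.2,active_pull=.228,keeper=.21,passive_leaf_hinge=.2,passive_pull=.228,cabinet=0,glue_bottle=0,epoxy_bottle=0,bolt_thumb=.197)
for n in['scene','side','wrist']:
    p=robot.read_camera(n);save(p,n+'0');V=view(p,s);print(n,[k for k in p],np.round(np.linalg.inv(V)[:3,3],2))
    for k,z in Z.items():
        r=robot.tip_of(p,k)
        for q in r[:2]: print(k,round(q['p'],2),np.round(q['at']),np.round(onz(p,q['at'],V,z),3))
E
```

```text
{'time': 0.0, 'qpos': [-0.146, 0.343, 1.525, -0.0, 1.275, -0.146], 'qvel': [-0.0, 0.0, -0.001, -0.001, 0.001, 0.001], 'joint_efforts': [0.001, -43.125, -24.422, 0.072, 0.056, -0.0], 'tool_pos': [0.525, 0.0, 0.207], 'tool_rot': [-3.14, -0.0, 1.571], 'contact_force': [-0.444, -1.348, -1.055], 'torque': [0.085, -0.002, -0.048], 'grip_force': 0.0, 'opening': 0.092}
scene ['pixels', 'fx', 'fy', 'cx', 'cy', 'view', 'shot'] [-0.09 -0.71  0.64]
active_leaf_hinge 0.87 [311. 199.] [ 0.653 -0.077  0.2  ]
active_leaf_hinge 0.6 [235. 271.] [ 0.303 -0.188  0.2  ]
active_pull 0.88 [286. 179.] [0.665 0.026 0.228]
keeper 0.78 [262. 180.] [0.644 0.104 0.21 ]
passive_leaf_hinge 0.87 [219. 181.] [0.571 0.214 0.2  ]
passive_pull 0.76 [239. 171.] [0.619 0.174 0.228]
cabinet 0.61 [275. 244.] [0.658 0.071 0.   ]
glue_bottle 0.8 [220. 215.] [ 0.668  0.365 -0.   ]
epoxy_bottle 0.87 [428. 300.] [ 0.721 -0.4    0.   ]
bolt_thumb 0.35 [262. 181.] [0.664 0.126 0.197]
side ['pixels', 'fx', 'fy', 'cx', 'cy', 'view', 'shot'] [ 0.31 -1.13  0.89]
active_leaf_hinge 0.65 [306. 207.] [ 0.66  -0.082  0.2  ]
active_pull 0.95 [290. 184.] [0.642 0.014 0.228]
keeper 0.96 [280. 179.] [0.628 0.09  0.21 ]
passive_leaf_hinge 0.78 [258. 166.] [0.583 0.216 0.2  ]
passive_leaf_hinge 0.5 [290. 181.] [0.661 0.086 0.2  ]
passive_pull 0.95 [265. 165.] [0.595 0.162 0.228]
cabinet 0.85 [285. 235.] [0.64  0.067 0.   ]
cabinet 0.29 [299. 344.] [ 0.548 -0.398  0.   ]
epoxy_bottle 0.7 [361. 330.] [ 0.718 -0.395  0.   ]
wrist ['pixels', 'fx', 'fy', 'cx', 'cy', 'T_tool_cam', 'shot'] [0.53 0.07 0.38]
active_pull 0.59 [538. 218.] [0.643 0.024 0.228]
keeper 0.6 [523.  57.] [0.635 0.094 0.21 ]
cabinet 0.77 [397. 106.] [0.645 0.073 0.   ]
bolt_thumb 0.78 [473.  67.] [0.619 0.091 0.197]
```

View pics/scene0.png

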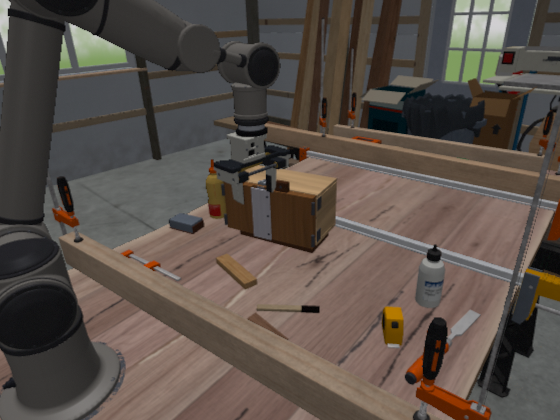

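View pics/wrist0.png

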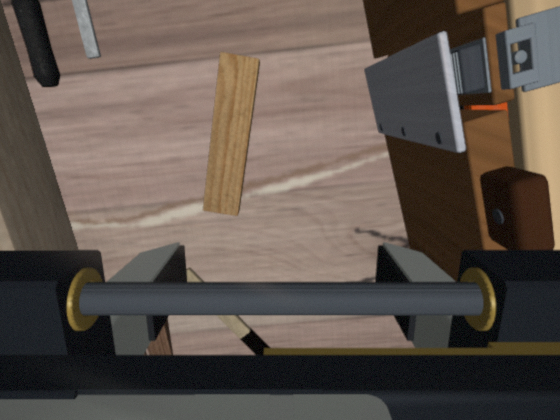

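```bash
cat > tri.py <<'E'
from h import *
from scipy.optimize import least_squares
# fit cabinet pose (x,y,yaw) + active angle to tips in all cameras
L={'active_leaf_hinge':(-.026,-.15,.2),'keeper':(-.0035,.022,.21),'passive_leaf_hinge':(-.026,.15,.2),'cabinet':(0,0,0),'passive_pull':(-.012,.1,.228),'bolt_thumb':(-.018,.022,.197)}
s=robot.observe();obs=[]
for n in['scene','side','wrist']:
    p=robot.read_camera(n);V=view(p,s)
    for k in list(L)+['active_pull']:
        for q in robot.tip_of(p,k)[:1]:
            if q['p']>.5: obs.append((n,p,V,k,np.array(q['at'])))
def pt(k,v):
    c,sn=np.cos(v[2]),np.sin(v[2])
    if k=='active_pull':
        a=v[3];h=np.array([-.026,-.15]);u=np.array([.014,.1]);r=np.array([[np.cos(a),-np.sin(a)],[np.sin(a),np.cos(a)]])
        X=np.r_[h+r@u,.228]
    else: X=np.array(L[k])
    return np.r_[v[0]+c*X[0]-sn*X[1],v[1]+sn*X[0]+c*X[1],X[2]]
def res(v): return np.concatenate([(proj(p,pt(k,v),V)-at) for n,p,V,k,at in obs])
f=least_squares(res,[.64,.07,.3,0.],loss='soft_l1',f_scale=2)
print(np.round(f.x,4));r=res(f.x).reshape(-1,2)
for o,e in zip(obs,r):print(o[0],o[3],np.round(e,1))
for k in list(L)+['active_pull']:print(k,np.round(pt(k,f.x),4))
E
python3 tri.py
```

```text
[0.6446 0.0742 0.2883 0.0354]
scene active_leaf_hinge [ 0.1 -1.3]
scene keeper [-0.1  0.8]
scene passive_leaf_hinge [ 1.8 -0.3]
scene cabinet [-0.6 -0.4]
scene passive_pull [1.1 1.4]
scene bolt_thumb [-24.5   7.5]
scene active_pull [-1.7  2.3]
side keeper [0.1 0.9]
side passive_leaf_hinge [0.2 0.7]
side cabinet [ 0.9 -2.7]
side passive_pull [ 3.8 -1.4]
side active_pull [ 0.  -1.5]
wrist keeper [-0.4 -1.2]
wrist cabinet [-1.  -1.3]
wrist bolt_thumb [0.5 2.6]
wrist active_pull [0.2 0.3]
active_leaf_hinge [ 0.6623 -0.077   0.2   ]
keeper [0.635  0.0943 0.21  ]
passive_leaf_hinge [0.577  0.2107 0.2   ]
cabinet [0.6446 0.0742 0.    ]
passive_pull [0.6047 0.1667 0.228 ]
bolt_thumb [0.6211 0.0902 0.197 ]
active_pull [0.6438 0.0223 0.228 ]
```

The scene view shows the cabinet at about (270,205), with the hammer-like tools in front and the bottles clear of the leaves. The wrist view shows the strip at (420,95), the keeper at (530,55) and the active pull at (520,215). The fitted cabinet pose agrees with all three cameras, so I'm going above the active pull.

Emit:
carry_out(
  commands=[
    [[0,0,-0.053],0,0.4],
    [[0.011,0.04,0],0,0.4],
    [[0.011,0.04,0],0,0.4],
    [[0,0.039,0],0,0.4],
    [[0,0,0],-0.16,0.4],
    [[0,0,0],-0.16,0.4],
    [[0,0,0],0,0.4],
    [[0,0,0],0,0.4],
  ],
)

```text
time: 3.7
tool_pos: [0.644, 0.022, 0.2608]
tool_rot: [3.141, 0.0, 1.888]
contact_force: [-0.1, 0.4, 0.1]
opening: 0.0367
grip_force: 0.0
```

```bash
python3 - <<'E'
from h import *
s=robot.observe();print({k:np.round(s[k],3).tolist() for k in ['time','qpos','tool_pos','tool_rot','opening','contact_force']})
p=robot.read_camera('wrist');save(p,'w1');V=view(p,s)
for k,z in dict(active_pull=.228,keeper=.21,bolt_thumb=.197,passive_pull=.228).items():
    for q in robot.tip_of(p,k)[:1]:print(k,round(q['p'],2),np.round(q['at']),np.round(onz(p,q['at'],V,z),4))
E
python3 tri.py
```

```text
{'time': 3.7, 'qpos': [-0.085, 0.544, 1.058, 0.0, 1.54, -0.402], 'tool_pos': [0.644, 0.022, 0.261], 'tool_rot': [3.141, 0.0, 1.888], 'opening': 0.037, 'contact_force': [-0.068, 0.394, 0.072]}
active_pull 0.62 [278. 227.] [0.6425 0.0224 0.228 ]
keeper 0.82 [308. 107.] [0.6375 0.0962 0.21  ]
bolt_thumb 0.82 [282. 108.] [0.6231 0.0905 0.197 ]
[0.6452 0.0739 0.2486 0.0281]
scene active_leaf_hinge [ 0.6 -0.5]
scene keeper [-0.6  2.3]
scene passive_leaf_hinge [1.  2.5]
scene cabinet [2.8 1.2]
scene passive_pull [-3.4  1.4]
scene active_pull [-4.9  1.5]
side active_leaf_hinge [ 2.2 -1.6]
side keeper [ 4.3 -1.9]
side passive_leaf_hinge [-0.6 -1.2]
side cabinet [-0.7 -2.3]
side passive_pull [ 5.1 -1.9]
wrist active_leaf_hinge [-1.   0.3]
wrist keeper [-1.2 -1.5]
wrist cabinet [2.5 0.1]
wrist bolt_thumb [0.1 2.8]
wrist active_pull [ 0.5 -0.6]
active_leaf_hinge [ 0.6569 -0.0779  0.2   ]
keeper [0.6364 0.0944 0.21  ]
passive_leaf_hinge [0.5831 0.2129 0.2   ]
cabinet [0.6452 0.0739 0.    ]
passive_pull [0.609  0.1679 0.228 ]
bolt_thumb [0.6223 0.0908 0.197 ]
active_pull [0.6431 0.0222 0.228 ]
```

View pics/w1.png

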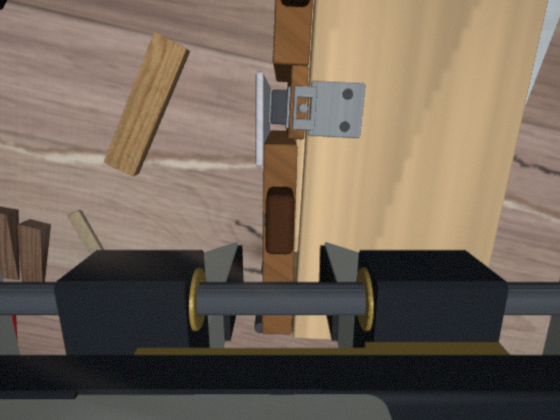

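The fingers straddle the active pull, which is at (279,225), and the finger faces are at about columns 240 and 322. The edge tilt suggests a cabinet yaw of about 0.26. Next I'll lower and start the arc.

Emit:
carry_out(
  commands=[
    [[0,0,0.017],0,0.4],
    [[0,0,0.017],0,0.4],
    [[0,0,0],0,0.4],
    [[0.0014,-0.013,0],-0.13,0.4],
    [[0.0014,-0.013,0],-0.13,0.4],
    [[0.0014,-0.013,0],-0.13,0.4],
    [[0.0014,-0.013,0],-0.13,0.4],
  ],
)

```text
time: 6.02
tool_pos: [0.5966, 0.0014, 0.2279]
tool_rot: [3.141, 0.001, 2.415]
contact_force: [-0.2, -0.1, -0.6]
opening: 0.0367
grip_force: 0.0
```

Emit:
carry_out(
  commands=[
    [[0.0014,-0.013,0],-0.13,0.4],
    [[0.0014,-0.013,0],-0.13,0.4],
    [[0.0014,-0.013,0],-0.13,0.4],
    [[0.0014,-0.013,0],-0.13,0.4],
    [[0.0014,-0.013,0],-0.13,0.4],
    [[0.0014,-0.013,0],-0.13,0.4],
    [[0.0014,-0.013,0],-0.13,0.4],
    [[0.0014,-0.013,0],-0.13,0.4],
    [[0.0014,-0.013,0],-0.13,0.4],
    [[0.0014,-0.013,0],-0.13,0.4],
    [[0,0,0],0,0.4],
    [[0,0.004,0],0,0.4],
    [[0,0,-0.05],0,0.4],
  ],
)

```text
time: 7.65
tool_pos: [0.5616, -0.1114, 0.2739]
tool_rot: [3.134, -0.005, -2.574]
contact_force: [0.7, -0.3, 0.3]
opening: 0.0366
grip_force: 0.0
```

Run:
```python
from h import *
s=robot.observe();print({k:np.round(s[k],3).tolist() for k in ['time','qpos','tool_pos','tool_rot','contact_force']})
for n in ['wrist','side']:
  p=robot.read_camera(n);save(p,n+'2');V=view(p,s)
  for k,z in dict(active_pull=.228,keeper=.21,bolt_thumb=.197,passive_pull=.228).items():
    for q in robot.tip_of(p,k)[:1]:print(k,round(q['p'],2),np.round(q['at']),np.round(onz(p,q['at'],V,z),4))
```

```text
{'time': 7.65, 'qpos': [-0.33, 0.398, 1.258, 0.0, 1.495, -2.469], 'tool_pos': [0.562, -0.111, 0.274], 'tool_rot': [3.134, -0.005, -2.574], 'contact_force': [0.737, -0.282, 0.345]}
bolt_thumb 0.33 [ 19. 150.] [ 0.6235 -0.2902  0.197 ]
active_pull 0.66 [289. 183.] [0.6397 0.025  0.228 ]
keeper 0.71 [242. 195.] [0.4923 0.0187 0.21  ]
passive_pull 0.97 [263. 166.] [0.5907 0.16   0.228 ]
```

View pics/wrist2.png

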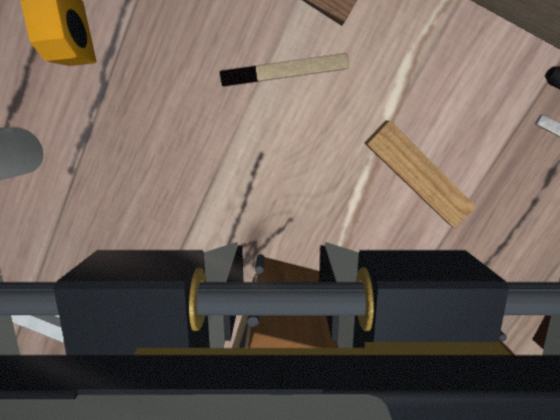

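The wrist view shows wood between the fingers around (290,290), and I can't tell from it what angle the leaf is at. The side view should settle it.

View pics/side2.png

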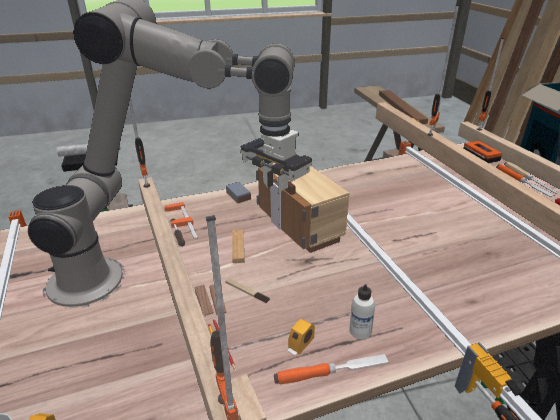

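Run:
```python
from h import *
p=robot.read_camera('scene');q=cv2.imread('pics/side2.png')
a=cv2.cvtColor(p['pixels'],cv2.COLOR_RGB2BGR)[120:280,190:350];b=q[130:260,225:365]
o=np.hstack([cv2.resize(a,(400,400),interpolation=3),cv2.resize(b,(400,400),interpolation=3)]);cv2.imwrite('pics/c2.png',o)
s=robot.observe()
V=view(p)
for a in (0,.03,.8,1.7):
  h=np.array([.657,-.078]);t=.255+a
  for nm,u in (('pull',(.014,.1)),('strip',(0,.19))):
    X=h+np.array([[np.cos(t),-np.sin(t)],[np.sin(t),np.cos(t)]])@u
    print(a,nm,np.round((proj(p,np.r_[X,.228 if nm=='pull' else .2],V)-[190,120])*2.5))
```

```text
0 pull [230. 153.]
0 strip [156. 166.]
0.03 pull [228. 153.]
0.03 strip [154. 168.]
0.8 pull [210. 180.]
0.8 strip [129. 222.]
1.7 pull [259. 208.]
1.7 strip [238. 278.]
```

View pics/c2.png

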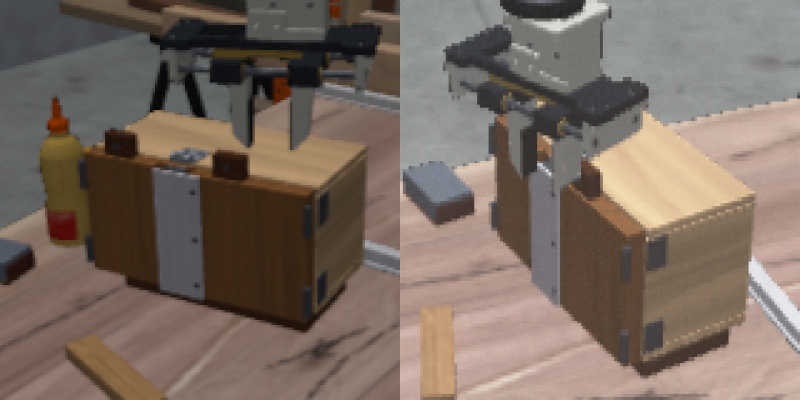

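Run:
```python
from h import *
s=robot.observe();p=robot.read_camera('scene');V=view(p);q=robot.read_camera('side');W=view(q)
Rm=R.from_euler('xyz',s['tool_rot']).as_matrix();print(Rm.round(2),robot.tcp_to_tips,s['tool_pos'])
for d in ([0,.018,.017],[0,-.018,.017]):
  X=np.array(s['tool_pos'])+Rm@d
  print(X.round(3),(proj(p,X,V)-[190,120])*2.5,(proj(q,X,W)-[225,130])*[400/140,400/130])
w=robot.read_camera('wrist');U=view(w,s)
for d in ([0,.018,.017],[0,-.018,.017]): print(proj(w,np.array(s['tool_pos'])+Rm@d,U))
print(np.round(w['T_tool_cam'],3))
```

```text
[[-0.84 -0.54 -0.  ]
 [-0.54  0.84  0.  ]
 [ 0.    0.   -1.  ]] 0.017 [ 0.56359002 -0.1129354   0.27602976]
[ 0.554 -0.098  0.259] [251.37517709 179.36116634] [131.55387202 207.47719141]
[ 0.573 -0.128  0.259] [288.58884696 181.61695287] [158.88292028 221.38199977]
[312.49317799 236.76592046]
[250.22456527 236.7864017 ]
[[-0.001  0.963  0.268  0.072]
 [ 1.     0.     0.001 -0.   ]
 [ 0.     0.268 -0.963 -0.177]
 [ 0.     0.     0.     1.   ]]
```

The crops show the active leaf still shut, with its pull at (230,165) in the left crop. The fingertips look about 35 mm higher than the nominal geometry predicts, so my pass went over the pull. I'll go back and work lower, using the pictures for tip height.

Emit:
carry_out(
  commands=[
    [[-0.035,0.0177,0],0,0.4],
    [[-0.035,0.0177,0],0,0.4],
    [[-0.035,0.0177,0],0,0.4],
    [[-0.035,0.0177,0],0,0.4],
    [[0,0,0],0.168,0.4],
    [[0,0,0],0.168,0.4],
    [[0,0,0],0.168,0.4],
    [[0,0,0],0.168,0.4],
    [[0,0,0],0.168,0.4],
    [[0,0,0],0.168,0.4],
    [[0,0,0],0.168,0.4],
    [[0,0,0],0.168,0.4],
    [[0,0,0],0.168,0.4],
    [[0,0,0],0.168,0.4],
    [[0,0,0],0.168,0.4],
    [[0,0,0.03],0,0.4],
    [[0,0,0.03],0,0.4],
    [[0,0,0.01],0,0.4],
    [[0,0,0.005],0,0.4],
    [[0,0,0],0,0.4],
  ],
)

```text
time: 10.85
tool_pos: [0.644, 0.022, 0.2025]
tool_rot: [3.14, 0.0, 1.863]
contact_force: [0.1, 0.4, -0.1]
opening: 0.0366
grip_force: 0.0
```

```bash
cat > crop.py <<'E'
import sys
from h import *
s=robot.observe();print({k:np.round(s[k],3).tolist() for k in ['time','qpos','tool_pos','tool_rot','contact_force']})
c=[cv2.cvtColor(robot.read_camera(n)['pixels'],cv2.COLOR_RGB2BGR) for n in ('scene','side')]
o=np.hstack([cv2.resize(c[0][120:280,190:350],(400,400),interpolation=3),cv2.resize(c[1][130:260,225:365],(400,400),interpolation=3)])
cv2.imwrite('pics/%s.png'%sys.argv[1],o)
E
python3 crop.py c3
```

```text
{'time': 10.85, 'qpos': [-0.085, 0.57, 1.17, -0.0, 1.401, -0.377], 'tool_pos': [0.644, 0.022, 0.202], 'tool_rot': [3.14, 0.0, 1.863], 'contact_force': [0.062, 0.396, -0.126]}
```

View pics/c3.png

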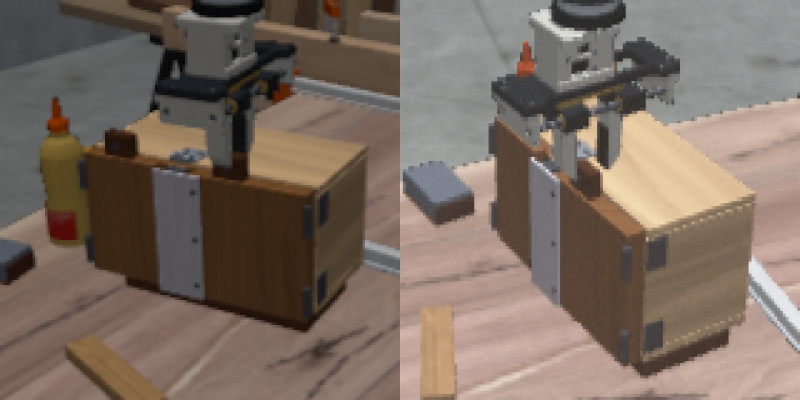

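Run:
```python
from h import *
s=robot.observe();p=robot.read_camera('scene');V=view(p);q=robot.read_camera('side');W=view(q)
Rm=R.from_euler('xyz',s['tool_rot']).as_matrix()
for z in (.2,.21,.22,.23):
 for d in (-.022,.022):
  X=np.array(s['tool_pos'])+Rm@[0,d,0];X[2]=z
  print(z,d,((proj(p,X,V)-[190,120])*2.5).round(),((proj(q,X,W)-[225,130])*[400/140,400/130]).round())
```

```text
0.2 -0.022 [221. 183.] [170. 193.]
0.2 0.022 [239. 169.] [204. 182.]
0.21 -0.022 [220. 175.] [170. 184.]
0.21 0.022 [239. 161.] [204. 173.]
0.22 -0.022 [220. 167.] [170. 176.]
0.22 0.022 [239. 153.] [204. 164.]
0.23 -0.022 [220. 158.] [170. 167.]
0.23 0.022 [238. 145.] [204. 156.]
```

In these crops the fingers straddle the pull, with tips at about z 0.218: the front tip is at (215,165) on the left, the back tip at (207,168) on the right. I'll lower 8 mm and run the arc.

Emit:
carry_out(
  commands=[
    [[0,0,0.004],0,0.4],
    [[0,0,0.004],0,0.4],
    [[0,0,0],0,0.4],
    [[0.001,-0.0131,0],-0.13,0.4],
    [[0.001,-0.0131,0],-0.13,0.4],
    [[0.001,-0.0131,0],-0.13,0.4],
    [[0.001,-0.0131,0],-0.13,0.4],
  ],
)

```text
time: 11.92
tool_pos: [0.5958, 0.0014, 0.1938]
tool_rot: [3.141, 0.0, 2.387]
contact_force: [1.4, -0.3, -0.8]
opening: 0.0367
grip_force: 0.5
```

Run:
```python
from h import *
s=robot.observe();print(s['contact_force'],s['time'])
for n in('side','scene'):
  p=robot.read_camera(n)
  for q in robot.tip_of(p,'active_pull')[:2]:print(n,q['p'],q['at'],onz(p,q['at'],view(p),.228).round(3))
```

```text
[ 1.40787579 -0.30934999 -0.8142898 ] 11.925
side 0.69 [278.2, 186.2] [0.603 0.012 0.228]
side 0.25 [281.2, 201.3] [ 0.589 -0.076  0.228]
scene 0.91 [279.0, 188.0] [ 0.604 -0.007  0.228]
```

The pull is moving with the fingers, so I'll continue.

Emit:
carry_out(
  commands=[
    [[0.001,-0.0131,0],-0.13,0.4],
    [[0.001,-0.0131,0],-0.13,0.4],
    [[0.001,-0.0131,0],-0.13,0.4],
    [[0.001,-0.0131,0],-0.13,0.4],
    [[0.001,-0.0131,0],-0.13,0.4],
    [[0.001,-0.0131,0],-0.13,0.4],
    [[0.001,-0.0131,0],-0.13,0.4],
    [[0.001,-0.0131,0],-0.13,0.4],
    [[0.001,-0.0131,0],-0.13,0.4],
    [[0.001,-0.0131,0],-0.13,0.4],
    [[0,0,0],0,0.4],
    [[0,0.004,0],0,0.4],
    [[0,0,-0.03],0,0.4],
    [[0,0,-0.04],0,0.4],
    [[0,0,0],0,0.0],
  ],
)

```text
time: 14.0
tool_pos: [0.565, -0.1135, 0.2673]
tool_rot: [-3.136, 0.005, -2.602]
contact_force: [0.6, 0.0, -1.2]
opening: 0.031
grip_force: 0.0
```

Run:
```python
from h import *
s=robot.observe();print({k:np.round(s[k],4).tolist() for k in ['time','qpos','tool_pos','tool_rot','contact_force']})
for n in('side','scene'):
  p=robot.read_camera(n)
  for k,z in (('active_pull',.228),('bolt_thumb',.197),('keeper',.21)):
   for q in robot.tip_of(p,k)[:1]:print(n,k,q['p'],q['at'],onz(p,q['at'],view(p),z).round(3))
```

```text
{'time': 14.0, 'qpos': [-0.3314, 0.3976, 1.2761, 0.0002, 1.4609, -2.4418], 'tool_pos': [0.565, -0.1135, 0.2673], 'tool_rot': [-3.1364, 0.0046, -2.6019], 'contact_force': [0.6187, 0.0063, -1.2235]}
side active_pull 0.76 [276.5, 209.1] [ 0.565 -0.113  0.228]
side keeper 0.76 [277.8, 176.6] [0.625 0.105 0.21 ]
scene active_pull 0.89 [300.6, 201.7] [ 0.578 -0.109  0.228]
scene bolt_thumb 0.48 [262.5, 189.2] [0.619 0.075 0.197]
scene keeper 0.75 [264.9, 180.4] [0.648 0.095 0.21 ]
```

Emit:
carry_out(
  commands=[
    [[0,0,0],0.14,0],
    [[0,0,0],0.14,0],
    [[-0.0253,0.0464,0],0,0],
    [[-0.0253,0.0464,0],0,0],
    [[-0.0253,0.0464,0],0,0],
    [[-0.0253,0.0464,0],0,0],
    [[0,0,0.035],0,0],
    [[0,0,0],0,0],
  ],
)

```text
time: 15.4
tool_pos: [0.6117, 0.092, 0.2256]
tool_rot: [3.14, -0.007, -2.879]
contact_force: [-1.6, -0.1, 0.5]
opening: 0.0003
grip_force: 0.0
```

Run:
```python
from h import *
s=robot.observe();print({k:np.round(s[k],4).tolist() for k in ['time','qpos','tool_pos','tool_rot','opening','contact_force']})
p=robot.read_camera('wrist');save(p,'w4');V=view(p,s)
for k,z in (('bolt_thumb',.197),('keeper',.21),('passive_pull',.228)):
   for q in robot.tip_of(p,k)[:1]:print(k,q['p'],q['at'],onz(p,q['at'],V,z).round(4))
Rm=R.from_euler('xyz',s['tool_rot']).as_matrix()
for d in([0,0,-.016],[.0095,.019,-.016],[-.0095,.019,-.016]):print('tip',proj(p,np.array(s['tool_pos'])+Rm@d,V).round())
print(p['fx'],p['cx'],p['cy'])
```

```text
{'time': 15.4, 'qpos': [0.0256, 0.5109, 1.2073, -0.0001, 1.4301, -1.8073], 'tool_pos': [0.6117, 0.092, 0.2256], 'tool_rot': [3.1401, -0.0066, -2.8795], 'opening': 0.0003, 'contact_force': [-1.5862, -0.1463, 0.5188]}
bolt_thumb 0.69 [275.0, 239.0] [0.6181 0.0899 0.197 ]
passive_pull 0.82 [421.5, 274.6] [0.6062 0.1685 0.228 ]
tip [281. 260.]
tip [321. 242.]
tip [320. 278.]
356.00420571202505 280.7871129118236 206.93756641139103
```

View pics/w4.png

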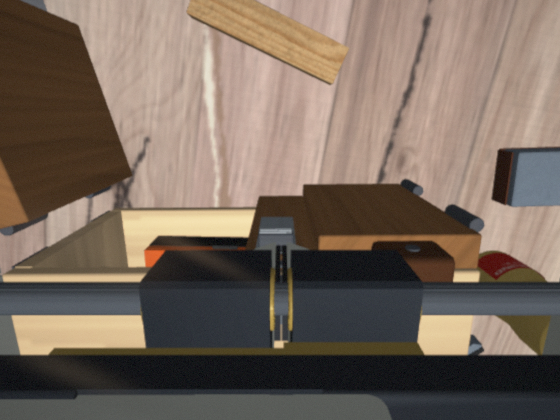

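The open active leaf is at left (60,110), and the thumb block is at (276,235) with its top face centred near row 239. The closed tips sit just behind that at (281,260). I'll shift 2 mm sideways and press down.

Emit:
carry_out(
  commands=[
    [[0,-0.002,0.015],0,0],
    [[0,0,0.015],0,0],
    [[0,0,0.008],0,0],
    [[0,0,0.004],0,0],
    [[0,0,0.004],0,0],
    [[0,0,0],0,0],
  ],
)

```text
time: 16.35
tool_pos: [0.6118, 0.089, 0.182]
tool_rot: [3.141, -0.005, -2.88]
contact_force: [-6.5, -1.6, 1.4]
opening: 0.0002
grip_force: 3.7
```

Emit:
carry_out(
  commands=[
    [[0.002,0,0],0,0],
    [[0,0,0.003],0,0],
    [[0,0,0],0,0],
  ],
)

```text
time: 16.73
tool_pos: [0.6118, 0.089, 0.1792]
tool_rot: [3.141, -0.001, -2.88]
contact_force: [-1.9, 0.6, -0.5]
opening: 0.0002
grip_force: 0.7
```

Emit:
carry_out(
  commands=[
    [[0,0,0.004],0,0],
    [[0,0,0.004],0,0],
    [[0,0,0],0,0],
  ],
)

```text
time: 17.1
tool_pos: [0.6118, 0.089, 0.1718]
tool_rot: [-3.142, -0.0, -2.88]
contact_force: [-3.7, -0.9, 2.4]
opening: 0.0004
grip_force: 3.1
```

Run:
```python
from h import *
s=robot.observe();print({k:np.round(s[k],4).tolist() for k in ['time','tool_pos','contact_force']})
p=robot.read_camera('wrist');save(p,'w5');V=view(p,s)
for q in robot.tip_of(p,'bolt_thumb')[:2]:
  print(q['p'],q['at'],[onz(p,q['at'],V,z).round(4) for z in(.197,.19)])
```

```text
{'time': 17.1, 'tool_pos': [0.6118, 0.089, 0.1718], 'contact_force': [-3.698, -0.9025, 2.3861]}
```

Emit:
carry_out(
  commands=[
    [[0.0005,0,0.004],0,0],
    [[0,0,0.003],0,0],
    [[0,0,0.002],0,0],
    [[0,0,0],0,0],
  ],
)

```text
time: 17.7
tool_pos: [0.6119, 0.089, 0.1629]
tool_rot: [-3.141, 0.001, -2.88]
contact_force: [-2.6, -0.7, 3.8]
opening: 0.0004
grip_force: 2.6
```

Emit:
carry_out(
  commands=[
    [[0,0,0.002],0,0],
    [[0,0,0.002],0,0],
    [[0,0,0],0,0],
  ],
)

```text
time: 18.08
tool_pos: [0.6119, 0.089, 0.1589]
tool_rot: [-3.141, 0.001, -2.88]
contact_force: [-2.0, 0.4, 3.7]
opening: 0.0004
grip_force: 2.4
```

Emit:
carry_out(
  commands=[
    [[0,0,0.002],0,0],
    [[0,0,0],0,0],
  ],
)

```text
time: 18.32
tool_pos: [0.6119, 0.089, 0.158]
tool_rot: [-3.141, 0.002, -2.88]
contact_force: [-3.2, -0.7, 10.0]
opening: 0.0007
grip_force: 6.9
```

Emit:
carry_out(
  commands=[
    [[0,0,0.002],0,0],
    [[0,0,0],0,0],
  ],
)

```text
time: 18.58
tool_pos: [0.612, 0.089, 0.1577]
tool_rot: [-3.141, 0.003, -2.88]
contact_force: [-7.6, -1.3, 19.3]
opening: 0.0005
grip_force: 11.6
```

The bolt reached its end stop: 20 mm of travel, then the force jumped to 19 N. I'll lift and go over the passive pull.

Emit:
carry_out(
  commands=[
    [[0.002,0,-0.045],0,0],
    [[0,0,-0.05],0,0],
    [[-0.0075,0.039,0],0,0],
    [[-0.0075,0.039,0],0,0],
    [[0,0,0],0.175,0.4],
    [[0,0,0],0.175,0.4],
    [[0,0,0],0.175,0.4],
    [[0,0,0],0.175,0.4],
    [[0,0,0],0.175,0.4],
    [[0,0,0],0.175,0.4],
    [[0,0,0],0.175,0.4],
    [[0,0,0],0.175,0.4],
    [[0,0,0],0.175,0.4],
    [[0,0,0],0,0.4],
  ],
)

```text
time: 20.32
tool_pos: [0.6042, 0.1677, 0.2492]
tool_rot: [-3.142, -0.0, 1.829]
contact_force: [-0.4, 0.2, -1.8]
opening: 0.0366
grip_force: 0.0
```

Run:
```python
from h import *
s=robot.observe();print({k:np.round(s[k],4).tolist() for k in ['time','qpos','tool_pos','tool_rot','opening','contact_force']})
for n in('wrist','side','scene'):
  p=robot.read_camera(n);V=view(p,s)
  if n=='wrist':save(p,'w6')
  for k,z in (('bolt_thumb',.177),('keeper',.21),('passive_pull',.228),('passive_leaf_hinge',.2)):
   for q in robot.tip_of(p,k)[:1]:print(n,k,round(q['p'],2),q['at'],onz(p,q['at'],V,z).round(4))
```

```text
{'time': 20.325, 'qpos': [0.1486, 0.5119, 1.1423, 0.0001, 1.4874, -0.11], 'tool_pos': [0.6042, 0.1677, 0.2492], 'tool_rot': [-3.1416, -0.0001, 1.8293], 'opening': 0.0366, 'contact_force': [-0.4412, 0.2465, -1.7775]}
wrist bolt_thumb 0.56 [277.4, 305.0] [0.6217 0.0924 0.177 ]
wrist keeper 0.79 [299.5, 332.3] [0.6373 0.0949 0.21  ]
wrist passive_pull 0.73 [285.6, 234.9] [0.6073 0.1684 0.228 ]
wrist passive_leaf_hinge 0.94 [261.1, 144.2] [0.5799 0.213  0.2   ]
side bolt_thumb 0.52 [278.0, 187.6] [0.6223 0.0919 0.177 ]
side keeper 0.84 [279.0, 177.9] [0.627  0.0958 0.21  ]
side passive_pull 0.62 [263.9, 165.9] [0.5918 0.1575 0.228 ]
side passive_leaf_hinge 0.71 [254.2, 166.5] [0.5706 0.2166 0.2   ]
scene bolt_thumb 0.5 [261.9, 195.5] [0.6185 0.0783 0.177 ]
scene keeper 0.95 [263.0, 181.9] [0.6367 0.091  0.21  ]
scene passive_pull 0.82 [237.6, 171.3] [0.6147 0.1763 0.228 ]
scene passive_leaf_hinge 0.56 [222.3, 178.5] [0.5914 0.2237 0.2   ]
```

View pics/w6.png

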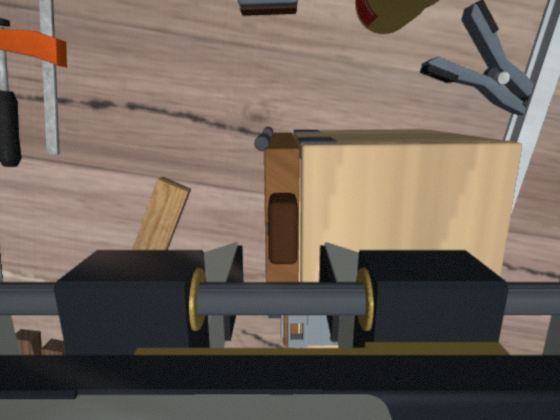

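The passive pull is centred between the fingers at (283,230), and the cabinet edge is vertical, so the alignment is right. I'll lower and swing it open.

Emit:
carry_out(
  commands=[
    [[0,0.003,0.02],0,0.4],
    [[0,0,0.02],0,0.4],
    [[0,0,0.012],0,0.4],
    [[0,0,0.004],0,0.28],
    [[0,0,0],0,0.28],
    [[0,0,0],0,0.28],
    [[-0.0014,-0.0066,0],0.13,0.28],
    [[-0.0014,-0.0066,0],0.13,0.28],
    [[-0.0014,-0.0066,0],0.13,0.28],
    [[-0.0014,-0.0066,0],0.13,0.28],
    [[-0.0014,-0.0066,0],0.13,0.28],
    [[0,0,0],0,0.28],
  ],
)

```text
time: 22.58
tool_pos: [0.5744, 0.1617, 0.1945]
tool_rot: [3.141, -0.001, 1.179]
contact_force: [0.3, -0.1, -0.3]
opening: 0.0256
grip_force: 0.0
```

Run:
```python
from h import *
s=robot.observe();print(s['time'],s['tool_pos'])
for n in('side','scene'):
  p=robot.read_camera(n);V=view(p,s)
  for k,z in (('bolt_thumb',.177),('passive_pull',.228)):
   for q in robot.tip_of(p,k)[:1]:print(n,k,round(q['p'],2),q['at'],onz(p,q['at'],V,z).round(4))
```

```text
22.575 [0.574446   0.16167515 0.19449031]
side bolt_thumb 0.2 [283.1, 204.7] [ 0.6106 -0.0149  0.177 ]
side passive_pull 0.66 [256.0, 165.7] [0.567  0.1659 0.228 ]
scene bolt_thumb 0.48 [244.9, 200.0] [0.5655 0.0911 0.177 ]
scene passive_pull 0.57 [231.2, 175.0] [0.5826 0.1665 0.228 ]
```

The leaf is following, with the bolt thumb at about (0.565,0.091). I'll continue to the end.

Emit:
carry_out(
  commands=[
    [[-0.0014,-0.0066,0],0.13,0.28],
    [[-0.0014,-0.0066,0],0.13,0.28],
    [[-0.0014,-0.0066,0],0.13,0.28],
    [[-0.0014,-0.0066,0],0.13,0.28],
    [[-0.0014,-0.0066,0],0.13,0.28],
    [[-0.0014,-0.0066,0],0.13,0.28],
    [[-0.0014,-0.0066,0],0.13,0.28],
    [[-0.0014,-0.0066,0],0.13,0.28],
    [[-0.0014,-0.0066,0],0.13,0.28],
    [[0,0,0],0,0.28],
    [[0,0.003,0],0,0.28],
    [[0,0,-0.03],0,0.28],
    [[0,0,-0.05],0,0.28],
    [[0,0,-0.06],0,0.28],
    [[0,0,-0.05],0,0.28],
    [[0,0,0],0,0.28],
  ],
)

```text
time: 24.88
tool_pos: [0.5321, 0.1957, 0.3883]
tool_rot: [-3.14, -0.009, 0.01]
contact_force: [0.4, 0.1, -0.5]
opening: 0.0255
grip_force: 0.0
```

```bash
python3 crop.py c7
python3 - <<'E'
from h import *
s=robot.observe()
V0=None
def place(k,a,yaw=.26):
  pass
for n in('wrist','side','scene'):
  p=robot.read_camera(n);V=view(p,s)
  for k,z in (('bolt_thumb',.177),('passive_pull',.228),('active_pull',.228),('passive_leaf_hinge',.2),('active_leaf_hinge',.2)):
   for q in robot.tip_of(p,k)[:1]:print(n,k,round(q['p'],2),q['at'],onz(p,q['at'],V,z).round(4))
E
```

```text
{'time': 24.875, 'qpos': [0.217, 0.358, 1.017, 0.0, 1.757, 1.779], 'tool_pos': [0.532, 0.196, 0.388], 'tool_rot': [-3.14, -0.009, 0.01], 'contact_force': [0.395, 0.061, -0.482]}
wrist bolt_thumb 0.7 [279.2, 243.9] [0.4527 0.1966 0.177 ]
wrist passive_pull 0.66 [282.0, 187.5] [0.5303 0.1943 0.228 ]
wrist passive_leaf_hinge 0.91 [265.3, 134.3] [0.578  0.2112 0.2   ]
side passive_pull 0.69 [238.9, 162.5] [0.5168 0.2045 0.228 ]
side passive_leaf_hinge 0.57 [254.7, 165.4] [0.574  0.2243 0.2   ]
side active_leaf_hinge 0.55 [302.3, 209.7] [ 0.6474 -0.0925  0.2   ]
scene passive_pull 0.62 [212.4, 175.1] [0.5461 0.2077 0.228 ]
scene active_pull 0.73 [218.4, 178.4] [0.5413 0.173  0.228 ]
scene passive_leaf_hinge 0.97 [220.9, 181.4] [0.5739 0.2078 0.2   ]
scene active_leaf_hinge 0.76 [314.7, 197.7] [ 0.6666 -0.0783  0.2   ]
```

View pics/c7.png

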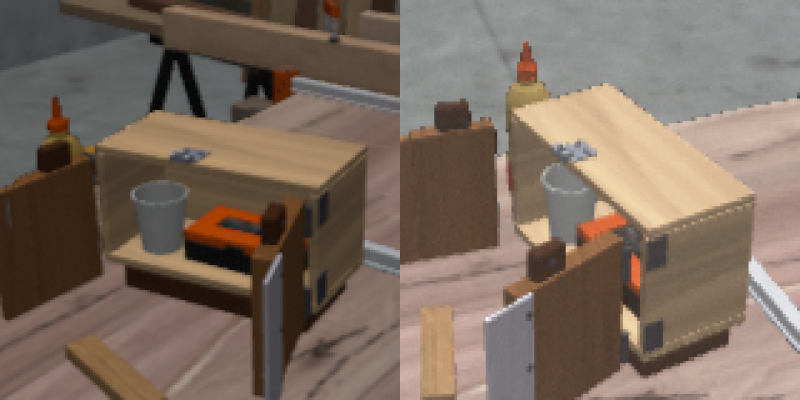

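The crops show both leaves standing open past square, the cup and case undisturbed inside, and the arm clear above. Both leaves come out at about 1.75 rad. I'm handing in.

```bash
python3 -c "
from cell import robot
print(robot.hand_in())"
```

```text
the job is handed in; nothing more can be done
None
```

Job handed in at about 25 s: both leaves stand open at roughly 1.75 rad, the flush bolt is down on its end stop, and nothing in the final pictures looks knocked or shoved; a first pass at the right-hand leaf missed its pull and was repeated lower.

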